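Close the pastry case's flap with the hook pole

TASK

Pick up the hook pole from the wooden board, put its bent tip through the ring eye of the warm pastry case's raised glass flap and, with the hook kept in the eye, swing the flap fully shut, letting it down slowly all the way because its sprung hinge would snap it shut. Then unhook and lay the pole flat back on the board, and let go. The case is hot, so the gripper and arm must not touch it or its flap; leave the cake server, the jar and the cup where they are.

Things in the scene. Friction and masses are not known exactly. Their poses are not given: they have to be found in the camera images.
- case: Warm pastry case, fixed: aluminium base, glass front and sides, aluminium back housing; 260 mm wide (y), 200 deep (x), 165 high. Left or right on the counter, yaw varies. Origin on the counter, on its mid-plane, 35 mm behind the front wall's outer face; x points from front to back (away from the robot), y left along the hinge, z up. The flap is the lid of its front part
- flap_hinge (a point): The middle of the flap's hinge line, on the case at (100, 0, 170) mm of the case frame; axes as the case. The hinge line runs along the case's y
- flap (a joint): Flap angle, rad: 0 shut and level (a stop), pi/2 upright, 2.1 farthest back. Starts near 1.85, leaning back, and stays there; below about 1.7 spring and weight (0.2 kg) make it fall shut at 2 to 3 rad/s unless held; about 0.5 rad/s is slow, over 1.5 on the way down is a snap. About 1 N at the eye moves or holds it. Glass in a metal rim, 250 mm wide, 135 mm from hinge to free edge, 8 mm thick
- flap_eye (a point): Centre of the steel ring eye on the middle of the flap's free edge: 44 mm outside, 31 mm clear opening, 6 mm wire. Its hole runs along the case's y, so the tip enters sideways and can turn in it. At flap angle a it lies 163*cos(a) mm in front of the hinge (case -x) and 163*sin(a) mm above it; shut, it is 28 mm beyond the flap's edge, 170 mm up. Axes turn with the flap
- pole: Hook pole, loose, 0.08 kg: wooden handle 110 x 20 mm, 24 high (x -60 to 50), then an 8 mm rod along +x to x = 130 mm, bent square into a 45 mm tip along +y; rod and tip at z = 12 mm. Origin under the handle's centreline, on its underside; z up as it lies. It lies on the board, hook away from the robot, tip to the left. Grasp it from above across the handle
- pole_pin (a point): The middle of the pole's bent tip, at (130, 22.5, 12) mm of the pole frame; axes as the pole. The tip runs 22.5 mm to either side of it along y
- board: Plain wooden board fixed on the counter, 250 mm (x) by 230 mm (y), 12 mm thick; origin at the centre of its underside, top at z = 12 mm. Stands on the other side from the case, its yaw varies. The pole and the cake server lie on it side by side, about 110 mm apart, either way round
- server: Cake server (flat spatula) 190 mm long, lying on the board beside the pole, handle towards the robot; origin at the middle of its underside. A bystander
- jar: Jar of dark red jam with metal cap, 66 mm across, 100 mm high, standing at the left of the counter; origin under its centre. A bystander
- cup: White cup 76 mm across, 85 mm high, standing at the right of the counter; origin under its centre. A bystander
There are look-alikes about, which are no part of the job. What is shaped like the pole but blue or red is not meant.

How it is judged:
On the way, in this order (a step that is already met when the one before it is completed fails the run):
1. the pole's tip is through the ring eye while the flap still stands open (middle of the tip within 24 mm of the eye's centre, flap above 1.4 rad) (distance between pole_pin and flap_eye below 0.024 m and value of joint flap above 1.4 rad), for 0.1 s.
2. half way down the tip is still in the eye (distance between pole_pin and flap_eye below 0.026 m and value of joint flap between 0.4 and 0.9 rad), for 0.1 s.
3. the flap is shut with the tip still in the eye (distance between pole_pin and flap_eye below 0.026 m and value of joint flap below 0.04 rad), for 0.1 s.
At the end, for the whole second after the job is handed in: The flap is shut (within 0.04 rad of its stop) and the pole lies at rest flat on the board, handle's middle over the board and underside on it (within 6 mm), its own z axis upright within 0.15 rad, let go (value of joint flap below 0.04 rad and z of pole in the frame of board between 0.006 and 0.018 m and angle between pole's own z axis and vertical below 0.15 rad and x of pole in the frame of board between -0.125 and 0.125 m and y of pole in the frame of board between -0.115 and 0.115 m and linear speed of pole below 0.02 m/s); the robot touches nothing.
It fails at once if on its way down (below 1.5 rad) the flap falls or is swung shut faster than 1.5 rad/s (velocity of joint flap below -1.5 rad/s and value of joint flap below 1.5 rad).
It fails at once if the gripper or arm touches the case or its flap (over 1 N) (contact force between any of the fingers, the arm and case above 1 N).
It fails at once if the cake server, jar or cup is moved by more than 30 mm (distance of any of server, jar, cup from where it was at the start of the episode above 0.03 m).
It also fails if it takes over 70 s, if anything falls off the work surface, if the arm or the gripper's body presses on something with over 40 N, if the wrist force passes 120 N, or if a joint passes its speed limit or range.

ROBOT

A 6-joint arm with a two-finger parallel gripper is mounted at the origin on the work surface. World frame = base frame: x ahead of the robot, y to its left, z up, the work surface at z = 0. Lengths are in m, angles in rad, forces in N, time in s.
With the tool pointing down it reaches from about 0.25 to 0.85 m from the base axis. Payload 12.5 kg.
Tool frame: the origin (TCP) lies midway between the tips of the shut fingers; the grasp point (between the pads) lies hold_point_z behind it (hold_point_z is the distance from the TCP to the grasp point, in m); z points along the fingers, y is the line along which they close (so a half turn about z gives the same grasp; the last joint's range is limited). The gripper opens to 93 mm and grips with 3 to 60 N. Pads are 15 mm wide; open, the fingers measure 128 mm over their backs; the gripper's body (75 mm by 188 mm) begins 65 mm behind the grasp point.
Start: joints at [-1.394, 0.351, 1.652, -0, 1.139, -0.085], TCP at [0.142, -0.531, 0.219] pointing down, gripper open.
Joint ranges: [-2.75, 2.75], [-0.79, 2.1], [0.01, 2.65], [-1.57, 4.71], [0.07, 3.14], [-2.87, 2.87]. Speed limits (rad/s): [2.22, 2.22, 2.79, 3.14, 3.14, 3.14].

INTERFACE

Orientations are given as [roll, pitch, yaw] about the fixed x, y, z axes, in that order (R = Rz(yaw) Ry(pitch) Rx(roll)).
In Python, from plant import observe, grab_frame, calibration, job_done, hold_point_z gives the robot as it stands.
- The arm moves only by the tool send_rows, never from a script. Its argument "plan" is a list of rows, each a list of 3 entries, a list of its own where there are three numbers: the shift along the tool's x, y, z in m, then the turn about the tool's z in rad, then the closure, from 0 (fully open) to 1 (shut). A call has 1 to 12 rows; each row is the pose to reach, as a shift and turn from the pose commanded when the call began, along the tool's axes at that moment; what a row does not reach only later rows make up. A row lasts 1/12 s, in which the tool goes at most 41.7 mm and 7.16 degrees, less where a joint would pass 70% of its speed; a pose out of reach is approached as far as the arm can. A call with a gripper value outside its range is refused whole. The fingers move at their own pace and stop on an object; the grip force is fixed at half the most. Time passes only in rows, so rows that repeat a pose let the fingers close. It gives the time, the measured TCP pose, the force, the opening and the grip force at its end, in the units of the state.
- observe(): the state, without advancing time (a new reading comes with each control period).
- grab_frame(name): name is "scene" or "top"; returns the picture (384x512x3 uint8, red, green, blue); there is no depth.
- calibration(name): a dict with "camera_matrix" (3x3 intrinsics, pixels), "R" (3x3) and "t" (3): a world point X has camera coordinates R X + t. Camera axes: x right, y down, z forward; pixel columns grow to the right and rows downward; lengths in m; the calibration is good to about 2 mm. A picture is of the moment at which its call begins. calibration takes no time and is no camera call.
- job_done(): hands the job in; it is judged then, once.
The state is a dict: "clock": time; "joint_pos": joint angles; "dq": joint speeds; "tau": joint torques, N m; "eef_pos": TCP position; "tcp_rot": TCP orientation; "ft_force": force on the tool from outside, world axes, zero at the start; "torque": the same for the moment, N m; "opening": finger opening in m; "grasp_force": force on a finger pad.
Only numpy, scipy, OpenCV 4.12 (cv2) and the standard library are available. Lean on these libraries where they do the work, as an engineer would, in place of code of your own. Each camera call takes 0.05 s, during which the arm holds its last target. There are 200 camera calls.

## Working session

There is one attempt and no reset: what is moved stays moved. The work goes in short steps, Python scripts to look and compute and a tool call to move; the robot and the scene stay as the last step left them, time stands still between calls to the robot, and variables do not carry over. Pictures are saved under pics/ and viewed, at most 10 in all, crops included, and the job is handed in when it is done.

Besides the shell and the picture viewer there is one more tool, called after "Request:" by a JSON object that holds its "api" and its "payload", one argument or row to a line. send_rows: Moves the arm, as the interface text tells. Its arguments: {"type":"object","properties":{"plan":{"type":"array"}},"required":["plan"]}

```bash
mkdir -p pics; python3 - <<'E'
from plant import *
import cv2,numpy as np
for n in("scene","top"):
    im=grab_frame(n); cv2.imwrite(f"pics/{n}0.png",im[:,:,::-1])
    c=calibration(n); print(n,np.round(c["camera_matrix"],1).tolist(),np.round(c["R"],4).tolist(),np.round(c["t"],4).tolist())
s=observe();print(s,hold_point_z)
E
```

```text
scene [[492.7, 0.0, 261.2], [0.0, 492.7, 197.2], [0.0, 0.0, 1.0]] [[0.4328, 0.9015, 0.0008], [0.7836, -0.3757, -0.4948], [-0.4458, 0.2148, -0.869]] [-0.2658, -0.3891, 2.2014]
top [[439.2, 0.0, 259.5], [0.0, 439.2, 187.7], [0.0, 0.0, 1.0]] [[0.0181, -0.9996, 0.0206], [-0.9842, -0.0214, -0.1759], [0.1763, -0.017, -0.9842]] [-0.0162, 0.5722, 1.4711]
{'clock': 0.1, 'joint_pos': array([-1.39358506e+00,  3.51167353e-01,  1.65233734e+00, -1.13227297e-05,
        1.13909198e+00, -8.45760865e-02]), 'dq': array([-0.00076292, -0.0022658 , -0.00175473, -0.00173483, -0.0004822 ,
        0.00064687]), 'tau': array([ 6.53341740e-04, -4.98028135e+01, -2.85705507e+01,  7.00025889e-02,
        2.38932593e-02, -3.76558501e-05]), 'eef_pos': array([ 0.14232607, -0.53095763,  0.21817213]), 'tcp_rot': array([-3.14059135e+00, -7.45727166e-05,  2.61792062e-01]), 'ft_force': array([ 0.0120329 , -0.34265327, -0.02675809]), 'torque': array([-0.00754068,  0.01486536, -0.01058517]), 'grasp_force': 0.0, 'opening': 0.09312059881660557} 0.0188
```

View pics/scene0.png

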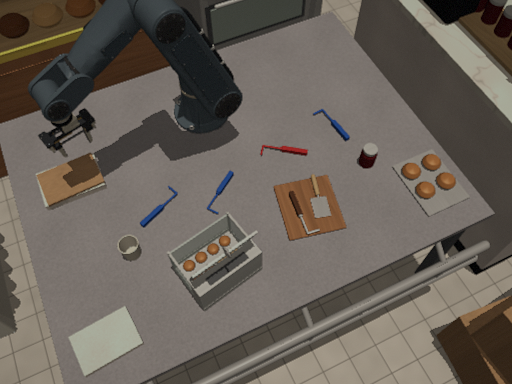

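View pics/top0.png

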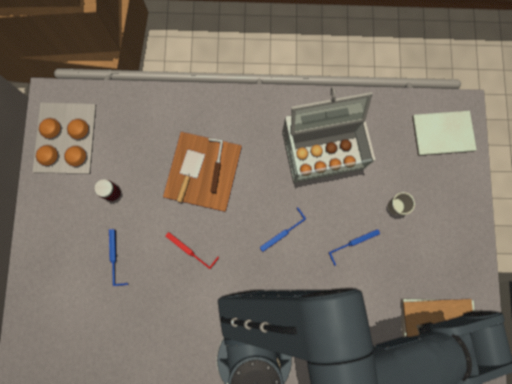

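Top view: the pole is the dark-brown handle at about (216,178), with its rod running up to (221,140) and its tip to the left, on the board at (203,171). The other pole shapes are blue at (283,230), (355,247) and (113,258), and red at (190,250). They are look-alikes and not on the board. The server is at (188,172), the case at (330,140) and the eye probably near (333,95). I'll confirm with enlarged crops.

```bash
python3 - <<'E'
import cv2,numpy as np
t=cv2.imread("pics/top0.png");s=cv2.imread("pics/scene0.png")
z=lambda im,x,y,w,h,k:cv2.resize(im[y:y+h,x:x+w],None,fx=k,fy=k,interpolation=cv2.INTER_CUBIC)
a=z(t,160,125,85,90,4)[:300,:340]; a=z(t,160,125,100,75,4)
b=z(t,280,80,100,75,4)   # origin 280,80
c=z(s,270,165,100,75,4); d=z(s,165,205,100,75,4)
cv2.imwrite("pics/comp.png",np.vstack([np.hstack([a,b]),np.hstack([c,d])]))
E
```

```text
(no output)
```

View pics/comp.png

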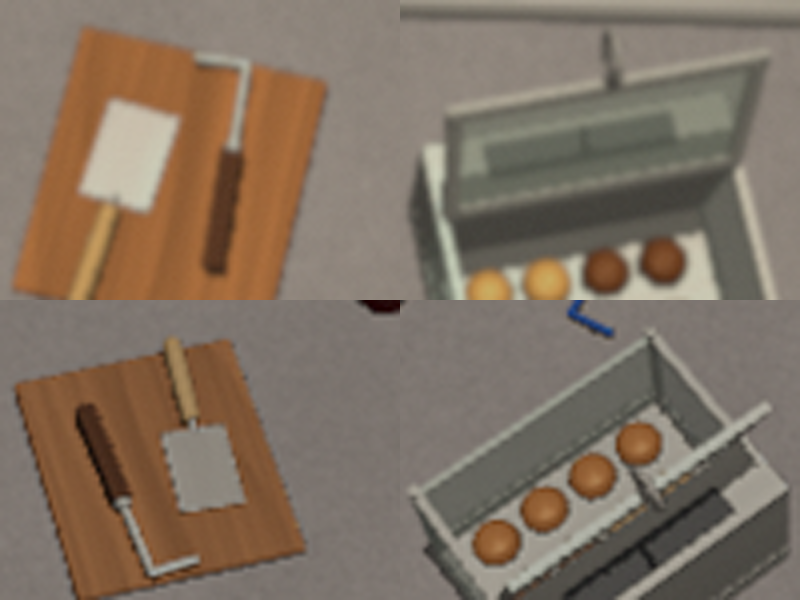

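Confirmed: in the top view the brown-handled pole has its bend at about (222,140) and its tip end at (209,140). The flap's free edge runs from (292,107) to (372,93), and the ring is edge-on at (331–333, 88–101).

```bash
cat > h.py <<'E'
import numpy as np
from plant import *
C={n:calibration(n) for n in("scene","top")}
def ray(n,p):
    c=C[n];R,t=np.array(c["R"]),np.array(c["t"])
    d=R.T@np.linalg.solve(np.array(c["camera_matrix"]),[*p,1]);return -R.T@t,d/np.linalg.norm(d)
def plane(n,p,z):
    o,d=ray(n,p);return o+d*(z-o[2])/d[2]
def tri(ps,pt):
    (a,u),(b,v)=ray("scene",ps),ray("top",pt)
    s=np.linalg.lstsq(np.c_[u,-v],b-a,rcond=None)[0]
    p,q=a+u*s[0],b+v*s[1];return (p+q)/2,np.linalg.norm(p-q)
def proj(n,X):
    c=C[n];x=np.array(c["camera_matrix"])@(np.array(c["R"])@X+c["t"]);return x[:2]/x[2]
def go(x,y,z,yaw):   # shift/turn in tool axes from the measured pose
    s=observe();w=s["tcp_rot"][2];d=np.array([x,y,z])-s["eef_pos"]
    return np.round([np.cos(w)*d[0]+np.sin(w)*d[1],np.sin(w)*d[0]-np.cos(w)*d[1],-d[2],(w-yaw+np.pi)%(2*np.pi)-np.pi],4)
E
python3 - <<'E'
from h import *
np.set_printoptions(precision=4,suppress=True)
sc=lambda x,y,ox,oy,bx,by:((x-bx)/4+ox,(y-by)/4+oy)
T1=lambda x,y:sc(x,y,160,125,0,0);T2=lambda x,y:sc(x,y,280,80,400,0);S1=lambda x,y:sc(x,y,270,165,0,300);S2=lambda x,y:sc(x,y,165,205,400,300)
print("pole bend",plane("top",T1(246,64),.024),plane("scene",S1(153,572),.024),tri(S1(153,572),T1(246,64)))
print("tip end",plane("top",T1(196,60),.024),plane("scene",S1(198,562),.024))
print("handle near",plane("top",T1(215,272),.036),plane("scene",S1(87,406),.036))
print("handle far",plane("top",T1(231,150),.036),plane("scene",S1(120,503),.036))
print("board corners top",[plane("top",T1(*p),.012) for p in((85,28),(326,84),(14,290))], plane("scene",S1(80,600),.012),plane("scene",S1(304,549),.012),plane("scene",S1(15,385),.012),plane("scene",S1(230,340),.012))
L,e1=tri(S2(770,408),T2(770,52)[:2]);
L,e1=tri(S2(770,408),T2(447,110));Rr,e2=tri(S2(510,585),T2(770,52))
print("flap L",L,e1,"R",Rr,e2,"len",np.linalg.norm(L-Rr),"yaw",np.arctan2(-(L-Rr)[0],(L-Rr)[1]))
f1=plane("scene",S2(650,335),.165);f2=plane("scene",S2(415,490),.165);print("front corners",f1,f2,np.linalg.norm(f1-f2),np.arctan2(-(f1-f2)[0],(f1-f2)[1]))
print("ring tip",tri(S2(628,465),T2(605,33)),"base",tri(S2(660,500),T2(614,85)))
E
```

```text
pole bend [0.7447 0.1342 0.024 ] [0.7498 0.1337 0.024 ] (array([0.7469, 0.1353, 0.0169]), np.float64(0.0011226910266102074))
tip end [0.7473 0.1791 0.024 ] [0.7591 0.1774 0.024 ]
handle near [0.553  0.1541 0.036 ] [0.5661 0.1575 0.036 ]
handle far [0.6624 0.1439 0.036 ] [0.676  0.1363 0.036 ]
board corners top [array([0.7784, 0.2818, 0.012 ]), array([0.7312, 0.0624, 0.012 ]), array([0.5371, 0.3323, 0.012 ])] [0.7411 0.0607 0.012 ] [0.7866 0.2803 0.012 ] [0.5009 0.1109 0.012 ] [0.548  0.3333 0.012 ]
flap L [ 0.7779 -0.0927  0.2896] 0.0015459116410147008 R [ 0.8288 -0.3371  0.2943] 0.002425665812838601 len 0.2496850570899136 yaw 0.205396382511492
front corners [ 0.6126 -0.1325  0.165 ] [ 0.6628 -0.3735  0.165 ] 0.24615385258950312 0.2050730822514285
ring tip (array([ 0.809 , -0.2118,  0.359 ]), np.float64(0.023215535456251206)) base (array([ 0.8066, -0.2122,  0.2834]), np.float64(0.019414810661640997))
```

```bash
python3 - <<'E'
from h import *
print(go(.40,.05,.22,.262), go(.648,.145,.20,-.114))
E=np.array([.810,-.2135,.326]);print(proj("top",E),proj("scene",E))
E
```

```text
[ 3.993e-01 -4.945e-01 -1.800e-03 -2.000e-04] [ 0.6634 -0.5221  0.0182  0.3758]
[333.54379577  93.67112917] [226.12518272 250.80917481]
```

Request:
{"api": "send_rows", "payload": {
  "plan": [
    [[0.4,-0.49,0],0,0.3],
    [[0.4,-0.49,0],0,0.3],
    [[0.4,-0.49,0],0,0.3],
    [[0.4,-0.49,0],0,0.3],
    [[0.4,-0.49,0],0,0.3],
    [[0.4,-0.49,0],0,0.3],
    [[0.4,-0.49,0],0,0.3],
    [[0.4,-0.49,0],0,0.3],
    [[0.4,-0.49,0],0,0.3],
    [[0.4,-0.49,0],0,0.3],
    [[0.4,-0.49,0],0,0.3],
    [[0.4,-0.49,0],0,0.3]
  ]
}}

```text
clock: 1.1
eef_pos: [0.3477, -0.0732, 0.2188]
tcp_rot: [3.141, -0.0, 0.262]
ft_force: [0.9, -0.4, 0.1]
opening: 0.0651
grasp_force: 0.0
```

```bash
python3 - <<'E'
from h import *
s=observe();print(s["clock"],s["eef_pos"],s["tcp_rot"],s["opening"],go(.648,.145,.10,-.114))
E
```

```text
1.1 [ 0.3476843  -0.07320602  0.21875778] [ 3.14134820e+00 -3.64793156e-04  2.61510974e-01] 0.06511344180087839 [ 0.3465 -0.1331  0.1188  0.3755]
```

Request:
{"api": "send_rows", "payload": {
  "plan": [
    [[0.346,-0.133,0.06],0.375,0.3],
    [[0.346,-0.133,0.06],0.375,0.3],
    [[0.346,-0.133,0.06],0.375,0.3],
    [[0.346,-0.133,0.06],0.375,0.3],
    [[0.346,-0.133,0.06],0.375,0.3],
    [[0.346,-0.133,0.06],0.375,0.3],
    [[0.346,-0.133,0.06],0.375,0.3],
    [[0.346,-0.133,0.06],0.375,0.3],
    [[0.346,-0.133,0.1],0.375,0.3],
    [[0.346,-0.133,0.11],0.375,0.3],
    [[0.346,-0.133,0.118],0.375,0.3],
    [[0.346,-0.133,0.118],0.375,0.3]
  ]
}}

```text
clock: 2.1
eef_pos: [0.6457, 0.143, 0.0969]
tcp_rot: [3.14, 0.006, -0.112]
ft_force: [0.7, -0.6, -0.4]
opening: 0.0653
grasp_force: 0.0
```

```bash
python3 - <<'E'
from h import *
import cv2
s=observe();print(s["clock"],s["eef_pos"],s["tcp_rot"],s["opening"],go(.648,.145,.015,-.114))
im=grab_frame("scene")[155:255,255:365,::-1];a=cv2.resize(im,None,fx=5,fy=5,interpolation=2)
cv2.imwrite("pics/over.png",a)
E
```

```text
2.1 [0.6456511  0.14295771 0.09687452] [ 3.13995824  0.00591414 -0.11223089] 0.06532413432837157 [ 0.0021 -0.0023  0.0819  0.0018]
```

View pics/over.png

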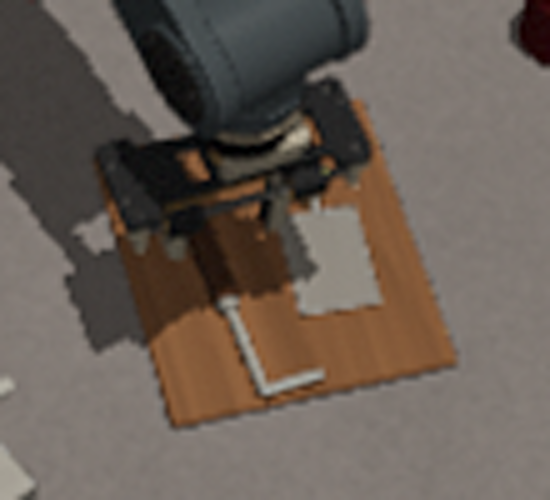

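The gripper is over the handle with the fingers on either side. Handle's far end at crop (230,300), fingertips near (140–175,252) and (305,270). I'll check the expected projection before going down.

```bash
python3 - <<'E'
from h import *
k=lambda X:np.round((proj("scene",np.array(X))-[255,155])*5)
s=observe();p=s["eef_pos"];y=np.array([np.sin(-.112),-np.cos(-.112),0])
print("tips",k(p+.032*y),k(p-.032*y),k(p+.049*y),k(p-.049*y),"handle far",k([.667,.143,.036]),"handle near",k([.559,.1555,.036]))
E
```

```text
tips [180. 242.] [259. 218.] [159. 249.] [280. 212.] handle far [227. 291.] handle near [177. 176.]
```

Request:
{"api": "send_rows", "payload": {
  "plan": [
    [[0.003,-0.002,0.03],0,0.3],
    [[0.003,-0.002,0.06],0,0.3],
    [[0.003,-0.002,0.073],0,0.3],
    [[0.003,-0.002,0.08],0,0.3],
    [[0.003,-0.002,0.081],0,0.3],
    [[0.003,-0.002,0.081],0,1],
    [[0.003,-0.002,0.081],0,1],
    [[0.003,-0.002,0.081],0,1],
    [[0.003,-0.002,0.081],0,1],
    [[0.003,-0.002,0.081],0,1],
    [[0.003,-0.002,0.081],0,1],
    [[0.003,-0.002,0.081],0,1]
  ]
}}

```text
clock: 3.15
eef_pos: [0.6506, 0.1444, 0.0198]
tcp_rot: [-3.142, -0.0, -0.113]
ft_force: [0.5, 0.4, 1.0]
opening: 0.023
grasp_force: 0.0
```

Request:
{"api": "send_rows", "payload": {
  "plan": [
    [[0,0,0.0],0,0.6],
    [[0,0,0.002],0,0.6],
    [[0,0,0.003],0,0.6],
    [[0,0,0.003],0,0.6]
  ]
}}

```text
clock: 3.48
eef_pos: [0.6503, 0.1444, 0.0162]
tcp_rot: [3.141, 0.001, -0.113]
ft_force: [0.8, -0.1, -0.2]
opening: 0.0371
grasp_force: 0.0
```

Request:
{"api": "send_rows", "payload": {
  "plan": [
    [[0,0,0.001],0,1],
    [[0,0,0.001],0,1],
    [[0,0,0.001],0,1],
    [[0,0,0.001],0,1],
    [[0,0,0.001],0,1],
    [[0,0,0.001],0,1],
    [[0,0,0.001],0,1],
    [[0,0,0.001],0,1]
  ]
}}

```text
clock: 4.15
eef_pos: [0.6505, 0.1444, 0.0156]
tcp_rot: [3.142, 0.0, -0.113]
ft_force: [0.3, 0.1, -0.4]
opening: 0.0198
grasp_force: 29.9
```

Request:
{"api": "send_rows", "payload": {
  "plan": [
    [[0,0,-0.02],0,1],
    [[0,0,-0.05],0,1],
    [[0,0,-0.08],0,1],
    [[0,0,-0.11],0,1],
    [[0,0,-0.14],0,1],
    [[0,0,-0.17],0,1],
    [[0,0,-0.2],0,1],
    [[0,0,-0.23],0,1],
    [[0,0,-0.26],0,1],
    [[0,0,-0.28],0,1],
    [[0,0,-0.3],0,1],
    [[0,0,-0.3],0,1]
  ]
}}

```text
clock: 5.15
eef_pos: [0.6516, 0.1446, 0.3201]
tcp_rot: [-3.14, -0.006, -0.113]
ft_force: [0.6, -0.8, 0.5]
opening: 0.0197
grasp_force: 29.9
```

```bash
python3 - <<'E'
from h import *
import cv2
s=observe();p=s["eef_pos"];w=s["tcp_rot"][2];print(s["clock"],p,s["tcp_rot"],s["opening"],s["grasp_force"])
u=np.array([np.cos(w),np.sin(w),0]);B=p+.098*u+[0,0,.008];print(B)
out=[]
for n in("scene","top"):
    im=grab_frame(n)[:,:,::-1];q=proj(n,B);x,y=int(q[0])-40,max(0,int(q[1])-35);print(n,q,"crop",x,y)
    out.append(cv2.resize(im[y:y+75,x:x+80],None,fx=5,fy=5,interpolation=2))
    cv2.imwrite(f"pics/lift_{n}.png",im)
cv2.imwrite("pics/lift.png",np.hstack(out))
E
```

```text
5.15 [0.65160419 0.14457448 0.32011887] [-3.13987985 -0.00628683 -0.11320587] 0.01966829890338527 29.944496154785156
[0.74897689 0.13350399 0.32811887]
scene [315.8797471  192.66934759] crop 275 157
top [215.04916786 110.24660383] crop 175 75
```

View pics/lift.png

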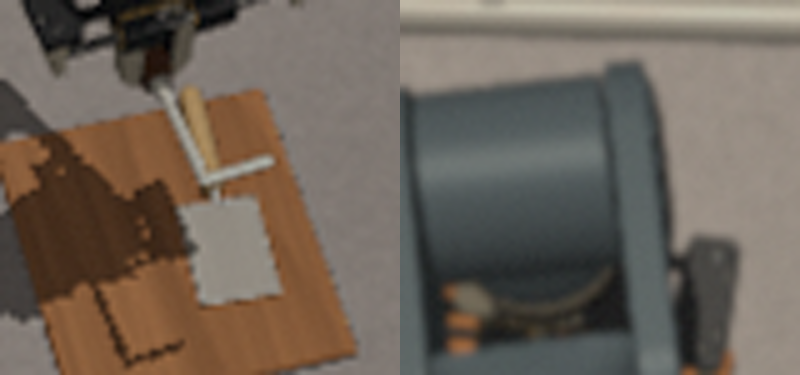

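Scene crop: the pole is held level. The bend is at (316.6,193.6), predicted (315.9,192.7), and the tip points left to (329,189). The top view is hidden by the arm. Next I move high and around, to beside the eye.

```bash
python3 - <<'E'
from h import *
print(go(.60,.0,.42,.205), go(.62,-.342,.42,.205),go(.7299,-.3194,.42,.205))
E
```

```text
[-0.0339  0.1492 -0.1047 -0.3181] [ 0.0246  0.4868 -0.1047 -0.3181] [ 0.1313  0.4519 -0.1047 -0.3181]
```

Request:
{"api": "send_rows", "payload": {
  "plan": [
    [[-0.02,0.0,-0.035],0,1],
    [[-0.04,0.01,-0.07],-0.05,1],
    [[-0.05,0.03,-0.1],-0.1,1],
    [[-0.05,0.07,-0.105],-0.15,1],
    [[-0.04,0.11,-0.105],-0.2,1],
    [[-0.035,0.15,-0.105],-0.25,1],
    [[-0.03,0.19,-0.105],-0.3,1],
    [[-0.02,0.23,-0.105],-0.318,1],
    [[-0.01,0.27,-0.105],-0.318,1],
    [[0.0,0.31,-0.105],-0.318,1],
    [[0.0,0.35,-0.105],-0.318,1],
    [[0.01,0.38,-0.105],-0.318,1]
  ]
}}

```text
clock: 6.25
eef_pos: [0.6163, -0.2374, 0.4185]
tcp_rot: [-3.14, 0.003, 0.203]
ft_force: [1.2, -0.3, -0.4]
opening: 0.0198
grasp_force: 29.9
```

```bash
python3 - <<'E'
from h import *
s=observe();print(s["eef_pos"],s["tcp_rot"]);print(go(.62,-.342,.42,.205),go(.7299,-.3194,.42,.205))
E
```

```text
[ 0.61631809 -0.23737145  0.4185259 ] [-3.14019441e+00  2.73289171e-03  2.03263395e-01]
[-0.0175  0.1032 -0.0015 -0.0017] [ 0.0947  0.1033 -0.0015 -0.0017]
```

Request:
{"api": "send_rows", "payload": {
  "plan": [
    [[0,0.035,0],-0.002,1],
    [[0.01,0.07,0],-0.002,1],
    [[0.035,0.103,0],-0.002,1],
    [[0.065,0.103,0],-0.002,1],
    [[0.095,0.103,0],-0.002,1],
    [[0.095,0.103,0.03],-0.002,1],
    [[0.095,0.103,0.055],-0.002,1],
    [[0.095,0.103,0.075],-0.002,1],
    [[0.095,0.103,0.09],-0.002,1],
    [[0.095,0.103,0.1],-0.002,1],
    [[0.095,0.103,0.1],-0.002,1]
  ]
}}

```text
clock: 7.17
eef_pos: [0.7309, -0.3156, 0.3164]
tcp_rot: [-3.138, 0.005, 0.207]
ft_force: [0.1, 0.3, -0.6]
opening: 0.0198
grasp_force: 29.9
```

```bash
python3 - <<'E'
from h import *
import cv2
s=observe();p=s["eef_pos"];w=s["tcp_rot"][2];print(s["clock"],p,s["tcp_rot"],s["ft_force"])
u=np.array([np.cos(w),np.sin(w),0]);v=np.array([-u[1],u[0],0]);B=p+.100*u+[0,0,.0085];E=np.array([.810,-.2135,.326])
print("dxyz pin-eye in case",(B+.0225*v-E)@u,(B+.0225*v-E)@v,(B-E)[2])
out=[]
for n in("scene","top"):
    im=grab_frame(n)[:,:,::-1];q=proj(n,E);x,y=int(q[0])-40,max(0,int(q[1])-40);print(n,"crop",x,y,[np.round((proj(n,X)-[x,y])*5) for X in(B,B+.045*v,E)])
    out.append(cv2.resize(im[y:y+80,x:x+80],None,fx=5,fy=5,interpolation=2))
cv2.imwrite("pics/pre.png",np.hstack(out))
E
```

```text
7.1667 [ 0.73086663 -0.31556524  0.31638301] [-3.13797634  0.00455987  0.20674112] [ 0.08026994  0.27841529 -0.55081381]
dxyz pin-eye in case 0.0016006810195135363 -0.06114793598323168 -0.0011169918421168878
scene crop 186 210 [array([ 89., 285.]), array([151., 242.]), array([201., 204.])]
top crop 293 53 [array([339., 178.]), array([265., 190.]), array([203., 203.])]
```

View pics/pre.png

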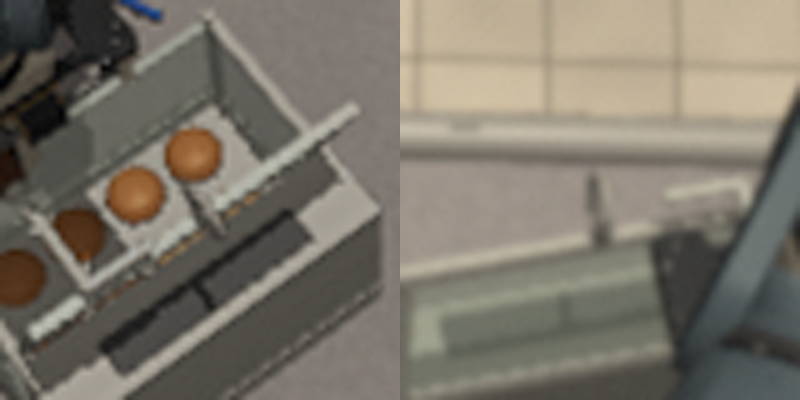

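Scene crop: tip end at (148,245), ring spanning (190,185)–(222,232). Top crop: tip end at (268,192), ring spanning (192,175)–(202,240). The tip's line passes through the ring centre in both views within about 4 mm, so I insert.

Request:
{"api": "send_rows", "payload": {
  "plan": [
    [[0,-0.01,0],0,1],
    [[0,-0.02,0],0,1],
    [[0,-0.03,0],0,1],
    [[0,-0.038,0],0,1],
    [[0,-0.046,0],0,1],
    [[0,-0.054,0],0,1],
    [[0,-0.06,0],0,1],
    [[0,-0.06,0],0,1],
    [[0,-0.06,0],0,1]
  ]
}}

```text
clock: 8.02
eef_pos: [0.7192, -0.257, 0.3209]
tcp_rot: [3.141, -0.0, 0.207]
ft_force: [-0.1, -0.4, -0.4]
opening: 0.0197
grasp_force: 29.9
```

```bash
python3 - <<'E'
from h import *
import cv2
s=observe();p=s["eef_pos"];w=s["tcp_rot"][2];print(s["clock"],p,s["tcp_rot"],s["ft_force"])
u=np.array([np.cos(w),np.sin(w),0]);v=np.array([-u[1],u[0],0]);B=p+.100*u+[0,0,.0085];E=np.array([.810,-.2135,.326])
print("dxyz pin-eye in case",(B+.0225*v-E)@u,(B+.0225*v-E)@v,(B-E)[2])
out=[]
for n in("scene","top"):
    im=grab_frame(n)[:,:,::-1];q=proj(n,E);x,y=int(q[0])-25,max(0,int(q[1])-25);print(n,"crop",x,y,[np.round((proj(n,X)-[x,y])*8) for X in(B,B+.045*v,E)])
    out.append(cv2.resize(im[y:y+50,x:x+50],None,fx=8,fy=8,interpolation=2))
cv2.imwrite("pics/ins.png",np.hstack(out))
E
```

```text
8.0167 [ 0.71921545 -0.2569556   0.32087762] [ 3.14137619e+00 -1.52183994e-04  2.07124884e-01] [-0.05064693 -0.43935722 -0.44251827]
dxyz pin-eye in case 0.002219339482415581 -0.0013572066382829904 0.0033776183009361915
scene crop 201 225 [array([153., 242.]), array([249., 176.]), array([201., 206.])]
top crop 308 68 [array([268., 185.]), array([149., 206.]), array([204., 205.])]
```

View pics/ins.png

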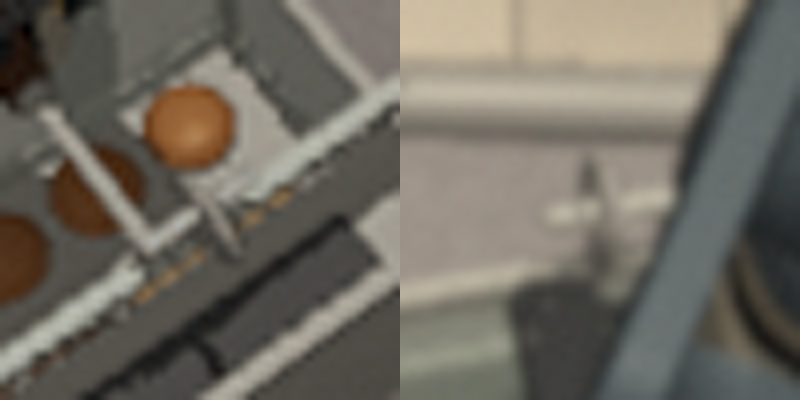

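Top crop: the tip, from (550,212) to (670,198), passes through the ring at about (595,207). Scene crop: the tip disappears behind the ring at (205,210). The tip is in, so I compute the arc.

```bash
python3 - <<'E'
import numpy as np
b=[1.86]
st=[.015,.03]+[.04]*41
for d in st:b.append(b[-1]-d)
b=np.array(b);b=b[b>-.03];print(len(b),b[-1])
for k in range(0,len(b)-1,12):
    q=b[k:k+13];print(np.round(q[-1],3),[[float(np.round(-.163*(np.cos(t)-np.cos(q[0])),3)),float(np.round(-.163*(np.sin(t)-np.sin(q[0])),3))] for t in q[1:]])
E
```

```text
44 0.17499999999999916
1.415 [[-0.002, -0.001], [-0.007, -0.002], [-0.013, -0.003], [-0.02, -0.005], [-0.026, -0.006], [-0.033, -0.006], [-0.039, -0.007], [-0.046, -0.007], [-0.052, -0.007], [-0.059, -0.006], [-0.065, -0.006], [-0.072, -0.005]]
0.935 [[-0.006, 0.001], [-0.013, 0.003], [-0.019, 0.004], [-0.025, 0.006], [-0.031, 0.008], [-0.038, 0.011], [-0.044, 0.013], [-0.049, 0.016], [-0.055, 0.019], [-0.061, 0.023], [-0.066, 0.026], [-0.072, 0.03]]
0.455 [[-0.005, 0.004], [-0.01, 0.008], [-0.015, 0.013], [-0.02, 0.017], [-0.024, 0.022], [-0.028, 0.027], [-0.032, 0.032], [-0.036, 0.037], [-0.04, 0.043], [-0.043, 0.048], [-0.047, 0.054], [-0.05, 0.06]]
0.175 [[-0.003, 0.006], [-0.005, 0.012], [-0.008, 0.018], [-0.01, 0.024], [-0.011, 0.031], [-0.013, 0.037], [-0.014, 0.043]]
```

Request:
{"api": "send_rows", "payload": {
  "plan": [
    [[-0.002,0,-0.001],0,1],
    [[-0.007,0,-0.002],0,1],
    [[-0.013,0,-0.003],0,1],
    [[-0.02,0,-0.005],0,1],
    [[-0.026,0,-0.006],0,1],
    [[-0.033,0,-0.006],0,1],
    [[-0.039,0,-0.007],0,1],
    [[-0.046,0,-0.007],0,1],
    [[-0.052,0,-0.007],0,1],
    [[-0.059,0,-0.006],0,1],
    [[-0.065,0,-0.006],0,1],
    [[-0.072,0,-0.005],0,1]
  ]
}}

```text
clock: 9.12
eef_pos: [0.6481, -0.272, 0.3256]
tcp_rot: [3.142, -0.0, 0.207]
ft_force: [0.6, -0.7, -0.3]
opening: 0.0198
grasp_force: 29.9
```

```bash
python3 - <<'E'
from h import *
import cv2
s=observe();p=s["eef_pos"];w=s["tcp_rot"][2];print(s["clock"],p,s["tcp_rot"],s["ft_force"],s["torque"])
u=np.array([np.cos(w),np.sin(w),0]);v=np.array([-u[1],u[0],0]);B=p+.100*u+.0225*v+[0,0,.0085];H=np.array([.766,-.2227,.17])
d=B-H;print("phase",np.arctan2(d[2],-d@u),np.hypot(d[2],d@u),d@v)
out=[]
for n in("scene","top"):
    im=grab_frame(n)[:,:,::-1];q=proj(n,B);x,y=int(q[0])-35,max(0,int(q[1])-35);print(n,"crop",x,y,[np.round((proj(n,X)-[x,y])*5.7) for X in(B-.0225*v,B+.0225*v)])
    out.append(cv2.resize(im[y:y+70,x:x+70],None,fx=5.7,fy=5.7,interpolation=2))
cv2.imwrite("pics/mid.png",np.hstack(out))
E
```

```text
9.1167 [ 0.64813519 -0.27199179  0.32561466] [ 3.14154369e+00 -5.55721012e-05  2.06857646e-01] [ 0.63578072 -0.70533616 -0.33292127] [ 0.0099904  -0.02096335  0.00455406]
phase 1.4167932198651683 0.16608022478336767 -0.0015332165504395754
scene crop 177 198 [array([168., 225.]), array([236., 179.])]
top crop 304 80 [array([247., 192.]), array([161., 207.])]
```

View pics/mid.png

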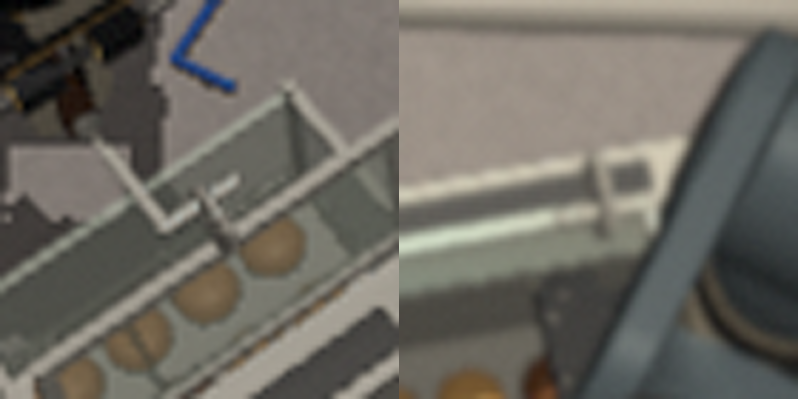

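The scene crop shows the tip, (165,225) to (238,180), running through the ring at about (208,200). The flap has swung forward past upright, so I keep lowering it.

Request:
{"api": "send_rows", "payload": {
  "plan": [
    [[-0.006,0,0.001],0,1],
    [[-0.013,0,0.003],0,1],
    [[-0.019,0,0.004],0,1],
    [[-0.025,0,0.006],0,1],
    [[-0.031,0,0.008],0,1],
    [[-0.038,0,0.011],0,1],
    [[-0.044,0,0.013],0,1],
    [[-0.049,0,0.016],0,1],
    [[-0.055,0,0.019],0,1],
    [[-0.061,0,0.023],0,1],
    [[-0.066,0,0.026],0,1],
    [[-0.072,0,0.03],0,1]
  ]
}}

```text
clock: 10.22
eef_pos: [0.5778, -0.2868, 0.2953]
tcp_rot: [3.142, -0.0, 0.207]
ft_force: [-0.8, -0.3, -1.5]
opening: 0.02
grasp_force: 29.9
```

Request:
{"api": "send_rows", "payload": {
  "plan": [
    [[-0.005,0,0.004],0,1],
    [[-0.01,0,0.008],0,1],
    [[-0.015,0,0.013],0,1],
    [[-0.02,0,0.017],0,1],
    [[-0.024,0,0.022],0,1],
    [[-0.028,0,0.027],0,1],
    [[-0.032,0,0.032],0,1],
    [[-0.036,0,0.037],0,1],
    [[-0.04,0,0.043],0,1],
    [[-0.043,0,0.048],0,1],
    [[-0.047,0,0.054],0,1],
    [[-0.05,0,0.06],0,1]
  ]
}}

```text
clock: 11.22
eef_pos: [0.5289, -0.297, 0.2351]
tcp_rot: [3.142, 0.0, 0.207]
ft_force: [-0.7, -1.1, -0.1]
opening: 0.0197
grasp_force: 29.9
```

```bash
python3 - <<'E'
from h import *
import cv2
s=observe();p=s["eef_pos"];w=s["tcp_rot"][2];print(s["clock"],p,s["tcp_rot"],s["ft_force"],s["torque"])
u=np.array([np.cos(w),np.sin(w),0]);v=np.array([-u[1],u[0],0]);B=p+.100*u+.0225*v+[0,0,.0085];H=np.array([.766,-.2227,.17])
d=B-H;print("phase",np.arctan2(d[2],-d@u),np.hypot(d[2],d@u),d@v)
out=[]
for n in("scene","top"):
    im=grab_frame(n)[:,:,::-1];q=proj(n,B);x,y=int(q[0])-35,max(0,int(q[1])-35);print(n,"crop",x,y,[np.round((proj(n,X)-[x,y])*5.7) for X in(B-.0225*v,B+.0225*v)])
    out.append(cv2.resize(im[y:y+70,x:x+70],None,fx=5.7,fy=5.7,interpolation=2))
cv2.imwrite("pics/mid2.png",np.hstack(out))
E
```

```text
11.2167 [ 0.52893806 -0.29702253  0.23505107] [3.14158113e+00 1.21655396e-06 2.06778449e-01] [-0.67018346 -1.05806535 -0.1334988 ] [-0.05208183  0.16626997 -0.05384382]
phase 0.4631890595669183 0.16461616984588795 -0.0015685430050034754
scene crop 159 184 [array([168., 220.]), array([232., 179.])]
top crop 307 127 [array([243., 195.]), array([162., 209.])]
```

View pics/mid2.png

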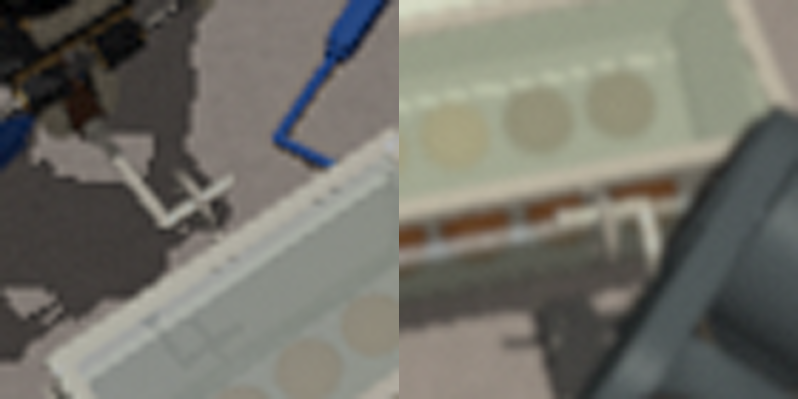

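The scene crop shows the tip still through the ring at about (205,200), and the flap about 0.5 rad open. I lower it the rest of the way.

Request:
{"api": "send_rows", "payload": {
  "plan": [
    [[-0.003,0,0.006],0,1],
    [[-0.005,0,0.012],0,1],
    [[-0.008,0,0.018],0,1],
    [[-0.01,0,0.024],0,1],
    [[-0.011,0,0.031],0,1],
    [[-0.013,0,0.037],0,1],
    [[-0.014,0,0.043],0,1],
    [[-0.015,0,0.049],0,1],
    [[-0.016,0,0.055],0,1],
    [[-0.016,0,0.061],0,1],
    [[-0.016,0,0.066],0,1],
    [[-0.016,0,0.071],0,1]
  ]
}}

```text
clock: 12.32
eef_pos: [0.5138, -0.3003, 0.1642]
tcp_rot: [3.141, -0.0, 0.207]
ft_force: [0.5, -0.3, -0.6]
opening: 0.0202
grasp_force: 29.9
```

Request:
{"api": "send_rows", "payload": {
  "plan": [
    [[0,0,0.003],0,1],
    [[0,0,0.005],0,1],
    [[0,0,0.005],0,1],
    [[0,0,0.005],0,1]
  ]
}}

```text
clock: 12.65
eef_pos: [0.5138, -0.3003, 0.1598]
tcp_rot: [3.141, -0.0, 0.207]
ft_force: [-0.6, -0.9, -0.7]
opening: 0.0195
grasp_force: 29.9
```

```bash
python3 - <<'E'
from h import *
import cv2
s=observe();p=s["eef_pos"];w=s["tcp_rot"][2];print(s["clock"],p,s["tcp_rot"],s["ft_force"],s["torque"])
u=np.array([np.cos(w),np.sin(w),0]);v=np.array([-u[1],u[0],0]);B=p+.100*u+.0225*v+[0,0,.0085];H=np.array([.766,-.2227,.17])
d=B-H;print("phase",np.arctan2(d[2],-d@u),np.hypot(d[2],d@u),d@v,d[2])
g=[]
for n in("scene","top"):
    im=grab_frame(n);cv2.imwrite(f"pics/shut_{n}.png",im[:,:,::-1])
    # flap rim free corners expected if shut
    print(n,[np.round(proj(n,H-.135*u+k*.125*v+[0,0,.004])) for k in(1,-1)],np.round(proj(n,H-.163*u)))
E
```

```text
12.65 [ 0.51377567 -0.30027442  0.15976964] [ 3.14141414e+00 -2.06195247e-04  2.06775932e-01] [-0.63642328 -0.89476679 -0.71100753] [ 0.00737991 -0.03595554 -0.01733838]
phase -0.010629789086303113 0.16278708016149296 -0.0016388568230292083 -0.0017303597414075889
scene [array([228., 211.]), array([168., 251.])] [194. 225.]
top [array([299., 171.]), array([374., 157.])] [338. 173.]
```

Request:
{"api": "send_rows", "payload": {
  "plan": [
    [[0,0,0.003],0,1],
    [[0,0,0.006],0,1],
    [[0,0,0.006],0,1],
    [[0,0,0.006],0,1],
    [[0,0,0.002],0,1],
    [[0,0,0],0,1],
    [[0,0,0],0,1]
  ]
}}

```text
clock: 13.33
eef_pos: [0.514, -0.3005, 0.1605]
tcp_rot: [3.141, -0.001, 0.207]
ft_force: [0.3, -0.7, -0.6]
opening: 0.0196
grasp_force: 29.9
```

Request:
{"api": "send_rows", "payload": {
  "plan": [
    [[0,0.01,0],0,1],
    [[0,0.02,0],0,1],
    [[0,0.03,0],0,1],
    [[0,0.04,0],0,1],
    [[0,0.05,0],0,1],
    [[0,0.06,0],0,1],
    [[0,0.065,0],0,1],
    [[-0.03,0.065,0],0,1],
    [[-0.06,0.065,-0.01],0,1],
    [[-0.09,0.065,-0.03],0,1],
    [[-0.1,0.065,-0.05],0,1],
    [[-0.1,0.065,-0.08],0,1]
  ]
}}

```text
clock: 14.33
eef_pos: [0.4264, -0.3845, 0.239]
tcp_rot: [-3.138, 0.002, 0.205]
ft_force: [0.1, -0.9, -1.1]
opening: 0.0198
grasp_force: 29.9
```

```bash
python3 - <<'E'
from h import *
import cv2
s=observe();print(s["clock"],s["eef_pos"],s["tcp_rot"],s["ft_force"],s["opening"])
a=[]
for n,x,y in(("scene",155,170),("top",270,75)):
    im=grab_frame(n)[:,:,::-1];a.append(cv2.resize(im[y:y+120,x:x+110],None,fx=3.6,fy=3.6,interpolation=2))
    cv2.imwrite(f"pics/un_{n}.png",im)
cv2.imwrite("pics/un.png",np.hstack(a))
print(go(.40,-.2,.24,.1),go(.42,.144,.24,-.113),go(.6505,.1444,.24,-.113))
# motion of ring: compare eye place in shut and now
for n in("scene","top"):
    A=cv2.imread(f"pics/shut_{n}.png").astype(int);B=cv2.imread(f"pics/un_{n}.png").astype(int)
    H=np.array([.766,-.2227,.17]);u=np.array([.979,.2036,0]);v=np.array([-.2036,.979,0])
    q=proj(n,H-.135*u+.09*v).astype(int);print(n,q,np.abs(A-B)[q[1]-8:q[1]+9,q[0]-8:q[0]+9].mean())
E
```

```text
14.3333 [ 0.4263925  -0.38454722  0.23903151] [-3.13849171e+00  2.27377793e-03  2.04762734e-01] [ 0.10859061 -0.93187747 -1.08243684] 0.019814258271513143
[ 0.0087 -0.1884  0.0043  0.1058] [ 0.0986 -0.5211  0.0043  0.3188] [ 0.3243 -0.4743  0.0043  0.3188]
scene [220 216] 2.5017301038062283
top [309 169] 1.7739331026528258
```

Request:
{"api": "send_rows", "payload": {
  "plan": [
    [[-0.005,-0.04,0],0.0,1],
    [[-0.005,-0.08,0],0.0,1],
    [[0.0,-0.12,0],0.03,1],
    [[0.005,-0.16,0],0.06,1],
    [[0.01,-0.2,0],0.1,1],
    [[0.02,-0.24,0],0.14,1],
    [[0.03,-0.28,0],0.18,1],
    [[0.04,-0.32,0],0.22,1],
    [[0.055,-0.36,0],0.26,1],
    [[0.07,-0.4,0],0.3,1],
    [[0.08,-0.44,0],0.319,1],
    [[0.1,-0.475,0],0.319,1]
  ]
}}

```text
clock: 15.43
eef_pos: [0.4283, 0.1031, 0.2393]
tcp_rot: [3.141, 0.001, -0.113]
ft_force: [1.2, -1.5, -0.2]
opening: 0.0196
grasp_force: 29.9
```

```bash
python3 - <<'E'
from h import *
s=observe();print(s["clock"],s["eef_pos"],s["tcp_rot"],go(.6505,.1444,.1,-.113))
E
```

```text
15.4333 [0.42829252 0.10312287 0.23933304] [ 3.14147339e+00  7.01767286e-04 -1.13006086e-01] [ 0.2161 -0.0661  0.1393 -0.    ]
```

Request:
{"api": "send_rows", "payload": {
  "plan": [
    [[0.03,-0.01,0],0,1],
    [[0.07,-0.025,0.01],0,1],
    [[0.11,-0.04,0.02],0,1],
    [[0.145,-0.05,0.03],0,1],
    [[0.175,-0.06,0.05],0,1],
    [[0.2,-0.066,0.07],0,1],
    [[0.214,-0.066,0.095],0,1],
    [[0.214,-0.066,0.12],0,1],
    [[0.214,-0.066,0.14],0,1],
    [[0.214,-0.066,0.16],0,1],
    [[0.214,-0.066,0.16],0,1],
    [[0.214,-0.066,0.16],0,1]
  ]
}}

```text
clock: 16.43
eef_pos: [0.6489, 0.1424, 0.0786]
tcp_rot: [3.141, 0.002, -0.112]
ft_force: [0.1, 0.1, -0.1]
opening: 0.0197
grasp_force: 29.9
```

```bash
python3 - <<'E'
from h import *
s=observe();print(s["clock"],s["eef_pos"],s["tcp_rot"],s["ft_force"],go(.6505,.1444,.016,-.113))
E
```

```text
16.4333 [0.64891303 0.14242166 0.0785626 ] [ 3.14100424e+00  2.30078875e-03 -1.12020693e-01] [ 0.05328006  0.08102803 -0.0608036 ] [ 0.0014 -0.0021  0.0626  0.001 ]
```

Request:
{"api": "send_rows", "payload": {
  "plan": [
    [[0,-0.002,0.015],0,1],
    [[0,-0.002,0.03],0,1],
    [[0,-0.002,0.042],0,1],
    [[0,-0.002,0.05],0,1],
    [[0,-0.002,0.055],0,1],
    [[0,-0.002,0.059],0,1],
    [[0,-0.002,0.061],0,1],
    [[0,-0.002,0.061],0,1],
    [[0,-0.002,0.061],0,1]
  ]
}}

```text
clock: 17.18
eef_pos: [0.65, 0.1444, 0.0191]
tcp_rot: [-3.141, -0.001, -0.112]
ft_force: [0.3, -0.1, -0.7]
opening: 0.0198
grasp_force: 29.9
```

Request:
{"api": "send_rows", "payload": {
  "plan": [
    [[0,0,0.001],0,1],
    [[0,0,0.002],0,1],
    [[0,0,0.002],0,1],
    [[0,0,0.002],0,1]
  ]
}}

```text
clock: 17.52
eef_pos: [0.6497, 0.1444, 0.0167]
tcp_rot: [-3.142, -0.0, -0.112]
ft_force: [1.3, -0.2, -1.6]
opening: 0.0199
grasp_force: 29.9
```

Within 1 mm of the pick height, so I open part way, then go straight up.

Request:
{"api": "send_rows", "payload": {
  "plan": [
    [[0,0,0.001],0,1],
    [[0,0,0.001],0,0.75],
    [[0,0,0.001],0,0.6],
    [[0,0,0.001],0,0.45],
    [[0,0,0.001],0,0.4],
    [[0,0,0.001],0,0.4],
    [[0,0,0.001],0,0.4],
    [[0,0,-0.02],0,0.4],
    [[0,0,-0.05],0,0.4],
    [[0,0,-0.09],0,0.4],
    [[0,0,-0.13],0,0.4],
    [[0,0,-0.16],0,0.4]
  ]
}}

```text
clock: 18.52
eef_pos: [0.6502, 0.1445, 0.1802]
tcp_rot: [-3.141, -0.003, -0.112]
ft_force: [-0.5, -1.0, -0.2]
opening: 0.0557
grasp_force: 0.0
```

Request:
{"api": "send_rows", "payload": {
  "plan": [
    [[-0.04,0,0],0,0.4],
    [[-0.08,0,0],0,0.4],
    [[-0.12,0,0],0,0.4],
    [[-0.16,0,0],0,0.4],
    [[-0.2,0,0],0,0.4],
    [[-0.2,0,0],0,0.4],
    [[-0.2,0,0],0,0.4]
  ]
}}

```text
clock: 19.1
eef_pos: [0.4499, 0.1671, 0.1772]
tcp_rot: [-3.141, -0.001, -0.111]
ft_force: [1.5, -0.5, 0.3]
opening: 0.0555
grasp_force: 0.0
```

```bash
python3 - <<'E'
from h import *
import cv2
a=[]
for n,x,y in(("scene",150,165),("top",155,75)):
    im=grab_frame(n)[:,:,::-1];w,h=(210,150) if n=="scene" else (225,150)
    a.append(cv2.resize(im[y:y+h,x:x+w],(525 if 0 else 400*1,285),interpolation=2))
    cv2.imwrite(f"pics/end_{n}.png",im)
cv2.imwrite("pics/end.png",np.hstack(a))
E
```

```text
(no output)
```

View pics/end.png

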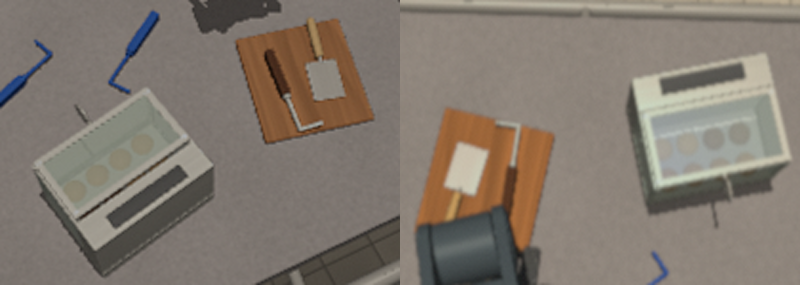

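The final picture shows the flap shut, with the ring at scene crop (82,115) in front of the case. The pole lies on the board with its handle at (278,75), the server has not moved, and the gripper is clear.

```bash
python3 -c "
from plant import *
print(job_done())"
```

```text
the job is handed in; nothing more can be done
None
```

The job is handed in at about 19 s on the clock: the flap was lowered slowly on the hook until shut, and the pole is unhooked, back on the board and let go; the final pictures show this, but no verdict came back.

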